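# Check a mounting post on the double-ended limit gauge

### The job

Check the aluminium mounting post that stands alone on the rubber mat with the bench limit gauge: push it into the go throat (the wider one, between the square-cornered jaws) until it rests against the throat's back, draw it out, then offer it squarely to the no-go throat at the other end (the narrower one, between the bevelled jaws) and press lightly for a moment until you feel both jaws stop it at the mouth; never force it. Then stand the passed post upright in the free end of the grey tray beside the post already checked, let go of it, and leave that post and the other things on the desk undisturbed.

Things in the scene. Friction and masses are not known exactly. Their poses are not given: they have to be found in the camera images.
- post_center (a point): the post to be checked: a plain round aluminium bar, 25 mm in diameter, 100 mm long, about 0.14 kg, standing on end on the mat. This point is its centre, on the axis 50 mm above its foot; its z axis is the bar's axis
- stand: grey stand fixed to the desk at any yaw, clamping a steel double-ended gauge plate (12 mm thick, underside 34, top 46 mm above the desk, 65 mm wide along y, go throat at the stand's +x end, no-go at -x). The plate is square to the stand but sits up to 8 mm off along x and 3 mm along y. Origin on the desk under the stand's centre. Base 140 (x) by 85 by 10 mm; clamp bar across the middle, top 55 mm
- go_side (a point): point of the stand where the middle of the go mouth (plane of the jaw ends) would be were the plate centred: 52 mm from the stand's axis, 40 mm above the desk, the stand's axes, way in along -x. The gap is 27 mm (post + 2 mm), 34 mm deep, mouth's inner corners rounded 4 mm, outer ones square; open above and below: an upright post slides in level, its foot clear of the base (screws 13 mm high)
- nogo_side (a point): the same for the no-go mouth, at the plate's other end: jaw ends 48 mm from the stand's axis were the plate centred (both throats share one middle line and move with the plate), 40 mm above the desk, way in along +x. The gap is 21 mm, inner corners sharp, outer ones bevelled 13 mm. A post pressed squarely in is stopped by both jaws with its axis 7 mm outside the jaw ends
- mat: black rubber mat 120 x 120 mm, 3 mm thick, fixed on the desk; origin at the centre of its underside
- tray: grey open tray fixed on the desk, 180 mm (its x) by 110 mm (its y), walls 4 mm thick and 20 mm high, floor 4 mm thick; origin at the centre of its underside
- tray_free (a point): middle of the tray's free (-x) half, on its inner floor (4 mm above the desk), 45 mm from the tray's centre; same axes as the tray
- checked_post_center (a point): a like post already checked, 25 mm in diameter and 100 mm long, loose, standing in the tray's other (+x) half; this point is its centre, 50 mm above its foot
- sensor_head: loose black finned sensor box with two lenses, 110 x 90 mm, 80 mm high, at the desk's far side; origin at the centre of its underside
- mug: loose white mug, 80 mm wide, 90 mm high, at the desk's far side; origin at the centre of its underside
- screwdriver: loose screwdriver about 180 mm long lying at the desk's far side; origin at its underside, x along the shaft
Mind the look-alikes: they are no part of the job. Of the things that look like the tray, the smaller one is meant. Leave any yellow look-alike of the part that bears post_center alone.

How it is judged:
On the way, in this order (a step that is already met when the one before it is completed fails the run):
1. the upright post is pushed between the go jaws until it rests against the back of the throat (more than 0.5 N) (x of post_center in the frame of stand between 0.018 and 0.042 m and y of post_center in the frame of stand between -0.01 and 0.01 m and z of post_center in the frame of stand between 0.04 and 0.087 m and angle between post_center's own z axis and vertical below 0.25 rad and contact force between post and go_throat_back above 0.5 N), for 0.05 s.
2. the upright post is pressed into the no-go mouth and stopped by both jaws (more than 0.5 N on each) (x of post_center in the frame of stand between -0.072 and -0.035 m and y of post_center in the frame of stand between -0.01 and 0.01 m and z of post_center in the frame of stand between 0.04 and 0.087 m and angle between post_center's own z axis and vertical below 0.25 rad and contact force between post and nogo_jaw_left above 0.5 N and contact force between post and nogo_jaw_right above 0.5 N), for 0.05 s.
At the end, for the whole second after the job is handed in: the checked post stands upright (within 0.1 rad) and at rest on the floor of the tray's free half, and the other post still stands where it was (within 20 mm) (x of post_center in the frame of tray between -0.086 and -0.01 m and y of post_center in the frame of tray between -0.051 and 0.051 m and height (world z) of post_center between 0.048 and 0.06 m and angle between each of post_center, checked_post_center's own z axis and vertical below 0.1 rad and linear speed of post below 0.02 m/s and distance of checked_post_center from where it was at the start of the episode below 0.02 m); the robot touches nothing.
It fails at once if the post is forced against the gauge (contact forces adding up to more than 70 N, about 38 N of push at the no-go mouth) (contact force between post and gauge above 70 N).
It fails at once if the post already checked is knocked over or pushed aside by more than 20 mm (angle between checked_post_center's own z axis and vertical above 0.5 rad or distance of checked_post_center from where it was at the start of the episode above 0.02 m).
It fails at once if the sensor head, mug or screwdriver is moved by more than 20 mm (distance of any of sensor_head, mug, screwdriver from where it was at the start of the episode above 0.02 m).
It also fails if it takes over 72 s, if anything falls off the work surface, if the arm or the gripper's body presses on something with over 40 N, if the wrist force passes 120 N, or if a joint passes its speed limit or range.

### The arm

A 6-joint arm with a two-finger parallel gripper is mounted at the origin on the work surface. World frame = base frame: x ahead of the robot, y to its left, z up, the work surface at z = 0. Lengths are in m, angles in rad, forces in N, time in s.
With the tool pointing down it reaches from about 0.375 to 0.9 m from the base axis. Payload 3.1 kg.
Tool frame: the origin (TCP) lies midway between the tips of the shut fingers; the grasp point (between the pads) lies pinch_z behind it (pinch_z is the distance from the TCP to the grasp point, in m); y points along the fingers, z is the direction in which the jaws open and shut, and the axes are right-handed (so a half turn about y gives the same grasp; the last joint's range is limited). The gripper opens to 87 mm and grips with 3 to 60 N. Pads are 19 mm wide; open, the fingers measure 117 mm over their backs; the gripper's body (75 mm by 190 mm) begins 51 mm behind the grasp point.
Start: joints at [-0.178, 0.527, 1.433, -0, 1.181, -0.178], TCP at [0.625, 0, 0.201] pointing down, gripper open.
Joint ranges: [-3.08, 3.08], [-0.75, 2.2], [0.22, 2.44], [-1.43, 4.57], [0, 2.65], [-2.85, 2.85]. Speed limits (rad/s): [2.79, 2.79, 3.14, 3.14, 3.14, 3.14].

### API

Orientations are given as a unit quaternion [x, y, z, w].
In Python, from rig import get_obs, camera, hand_in, pinch_z gives the robot as it stands. The module is installed in compiled form; this text tells all that it offers.
- The arm moves only by the tool arm_command, never from a script. Its argument "plan" is a list of rows, each a list of 2 entries, a list of its own where there are three numbers: the shift along the world's x, y, z in units of 25 mm (1.0 is 25 mm), then the turn about the world's z in units of 5 degrees (1.0 is 5 degrees). A call has 1 to 5 rows; each row is the pose to reach, as a shift and turn from the pose commanded when the call began; what a row does not reach only later rows make up. A row lasts 1/10 s, in which the tool goes at most 50 mm and 8.59 degrees, less where a joint would pass 70% of its speed; a pose out of reach is approached as far as the arm can. A call with a gripper value outside its range is refused whole. "fingers" is the opening, from -1 (shut) to 1 (fully open), set as the call begins (left out, the last holds). The fingers move at their own pace and stop on an object; "force" is the grip in N (left out, the last holds). Time passes only in rows, so rows that repeat a pose let the fingers close. It gives the time, the measured TCP pose, the force and the opening at its end, in the units of the state.
- get_obs(): the state, without advancing time (a new reading comes with each control period).
- camera(name): name is "scene" or "side" or "wrist"; returns a dict with "pixels" (480x640x3 uint8, red, green, blue), "camera_matrix" (3x3 intrinsics, pixels), "R" (3x3) and "t" (3): a world point X has camera coordinates R X + t. Camera axes: x right, y down, z forward; pixel columns grow to the right and rows downward; lengths in m; the calibration is good to about 2 mm. A picture is of the moment at which its call begins. There is no depth.
- hand_in(): hands the job in, once; it reports no verdict.
The state is a dict: "time": time; "q": joint angles; "joint_velocities": joint speeds; "joint_torque": joint torques, N m; "position": TCP position; "tool_rot": TCP orientation; "ft_force": force on the tool from outside, world axes, zero at the start; "moment": the same for the moment, N m; "grip_width": finger opening in m.
Only numpy, scipy, OpenCV 4.12 (cv2) and the standard library are available. Lean on these libraries where they do the work, as an engineer would, in place of code of your own. Each camera call takes 0.05 s, during which the arm holds its last target.

## Working session

There is one attempt and no reset: what is moved stays moved. The work goes in short steps, Python scripts to look and compute and a tool call to move; the robot and the scene stay as the last step left them, time stands still between calls to the robot, and variables do not carry over. Pictures are saved under pics/ and viewed, and the job is handed in when it is done.

Besides the shell and the picture viewer there is one more tool, called after "Call:" by a JSON object that holds its "op" and its "data", one argument or row to a line. arm_command: Moves the arm, as the interface text tells. Its arguments: {"type":"object","properties":{"plan":{"type":"array"},"fingers":{"type":"number"},"force":{"type":"number"}},"required":["plan"]}

```bash
mkdir -p pics; python3 - <<'E'
from rig import get_obs, camera, pinch_z
import cv2,pickle
o=get_obs();print(o);print(pinch_z)
for n in("scene","side","wrist"):
    c=camera(n);cv2.imwrite(f"pics/{n}0.png",c["pixels"][:,:,::-1]);pickle.dump(c,open(f"{n}0.pkl","wb"));print(n,c["camera_matrix"].round(1).tolist(),c["R"].round(3).tolist(),c["t"].round(3))
E
```

```text
{'time': 0.0, 'q': array([-1.78507019e-01,  5.28500248e-01,  1.43390781e+00,  9.06139111e-06,
        1.18139286e+00, -1.78474956e-01]), 'joint_velocities': array([-0.00115197,  0.00106854, -0.00141895, -0.00088783, -0.0009636 ,
        0.00016991]), 'joint_torque': array([-5.45745443e-04, -4.40045428e+01, -1.76593530e+01,  6.32597599e-02,
        5.83207863e-02, -1.53719384e-04]), 'position': array([6.24216171e-01, 1.69286112e-04, 2.00049004e-01]), 'tool_rot': array([-0.50043366,  0.50065157, -0.49936557,  0.49954797]), 'ft_force': array([-0.90539749,  0.18072511,  0.6736134 ]), 'moment': array([-0.03713072, -0.00013359,  0.04045871]), 'grip_width': 0.08703927231437279}
0.0187
scene [[537.7, 0.0, 318.2], [0.0, 537.7, 234.0], [0.0, 0.0, 1.0]] [[0.755, 0.655, -0.01], [0.358, -0.425, -0.832], [-0.549, 0.625, -0.555]] [-0.47  -0.107  1.435]
side [[448.2, 0.0, 315.2], [0.0, 448.2, 240.0], [0.0, 0.0, 1.0]] [[0.955, -0.297, -0.02], [-0.18, -0.523, -0.833], [0.237, 0.799, -0.553]] [-0.509  0.2    1.12 ]
wrist [[399.3, 0.0, 320.1], [0.0, 399.3, 246.0], [0.0, 0.0, 1.0]] [[1.0, 0.001, -0.002], [0.001, -0.957, 0.291], [-0.002, -0.291, -0.957]] [-0.624 -0.036  0.392]
```

View pics/scene0.png

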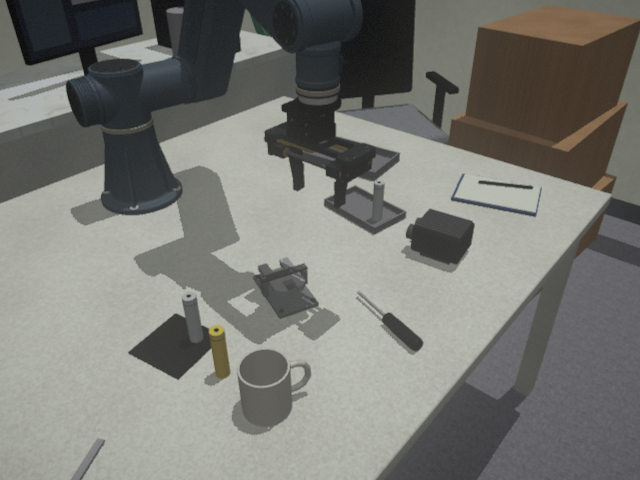

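View pics/side0.png

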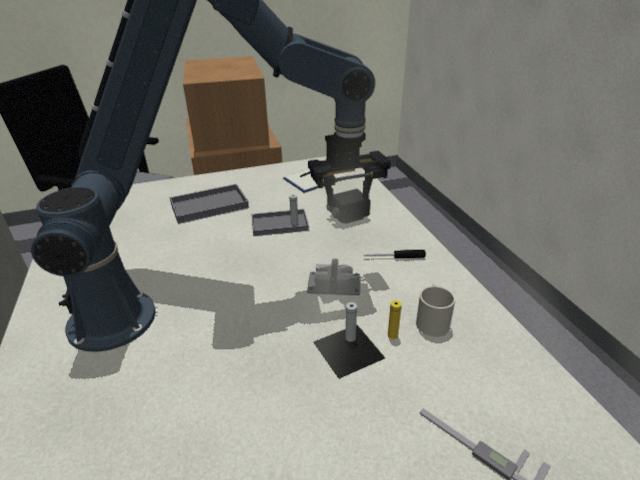

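View pics/wrist0.png

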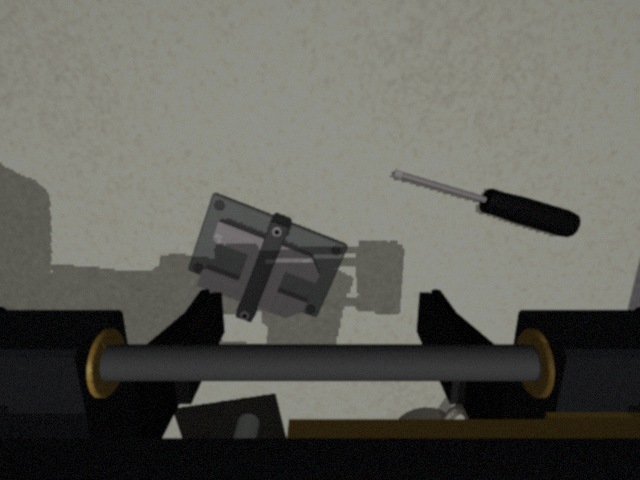

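The post to check could be confused with three things: silver post on the mat at scene (192,318), yellow post at (219,352), and silver post in the small tray at (378,202). There are also two trays: the small one at (365,208) and a larger look-alike at (372,160). I choose the silver post on the mat and the small tray, and will check with crops.

```bash
cat > h.py <<'E'
import numpy as np,cv2,pickle
def ld(n): return pickle.load(open(n+".pkl","rb"))
def ray(c,uv,z):
    K,R,t=c["camera_matrix"],c["R"],c["t"]
    d=R.T@np.linalg.inv(K)@np.array([uv[0],uv[1],1.]);C=-R.T@t
    return C+d*(z-C[2])/d[2]
def proj(c,X):
    p=c["camera_matrix"]@(c["R"]@np.array(X)+c["t"]);return p[:2]/p[2]
def crop(c,x,y,w,h,s,fn):
    im=c["pixels"][y:y+h,x:x+w,::-1];im=cv2.resize(im,None,fx=s,fy=s,interpolation=cv2.INTER_CUBIC)
    im=cv2.convertScaleAbs(im,alpha=1.6);cv2.imwrite(fn,im)
def shoot(n,k):
    from rig import camera
    c=camera(n);pickle.dump(c,open(n+k+".pkl","wb"));cv2.imwrite(f"pics/{n}{k}.png",c["pixels"][:,:,::-1]);return c
E
python3 - <<'E'
from h import *
w=ld("wrist0");s=ld("scene0");d=ld("side0")
crop(w,170,175,200,150,4,"pics/c_w.png")
crop(s,120,280,200,110,4,"pics/c_s.png")
crop(s,310,140,110,100,6,"pics/c_t.png")
crop(d,300,240,160,140,4,"pics/c_d.png")
crop(d,240,185,80,60,8,"pics/c_dt.png")
print("post foot-ish scene",ray(s,(195,340),.003),"top",ray(s,(190,296),.103))
print("side top",ray(d,(351,307),.103))
for p in[(215,193),(346,245),(322,318),(190,268)]:print(ray(w,p,.01).round(4))
for p in[(252,222),(293,211),(308,228),(265,236)]:print(ray(d,p,.02).round(4))
E
```

```text
post foot-ish scene [ 0.54502217 -0.25228036  0.003     ] top [ 0.54510905 -0.24596856  0.103     ]
side top [ 0.54015814 -0.25185957  0.103     ]
[0.525  0.0184 0.01  ]
[ 0.6493 -0.0325  0.01  ]
[ 0.626  -0.1115  0.01  ]
[ 0.4944 -0.0567  0.01  ]
[0.417  0.3184 0.02  ]
[0.5622 0.3437 0.02  ]
[0.5794 0.223  0.02  ]
[0.4399 0.2219 0.02  ]
```

View pics/c_w.png

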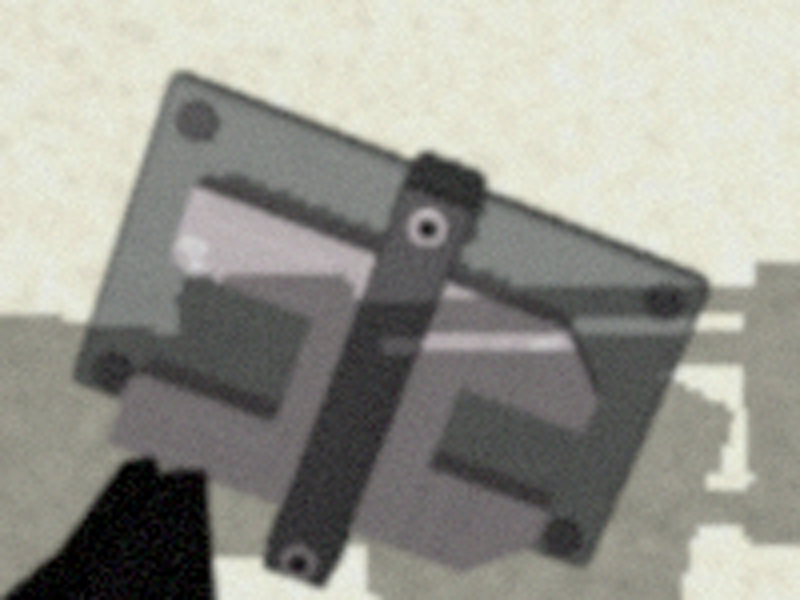

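View pics/c_s.png

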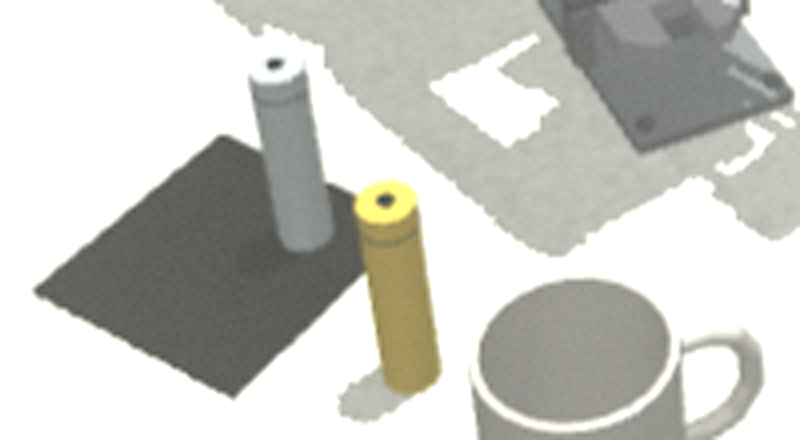

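View pics/c_t.png

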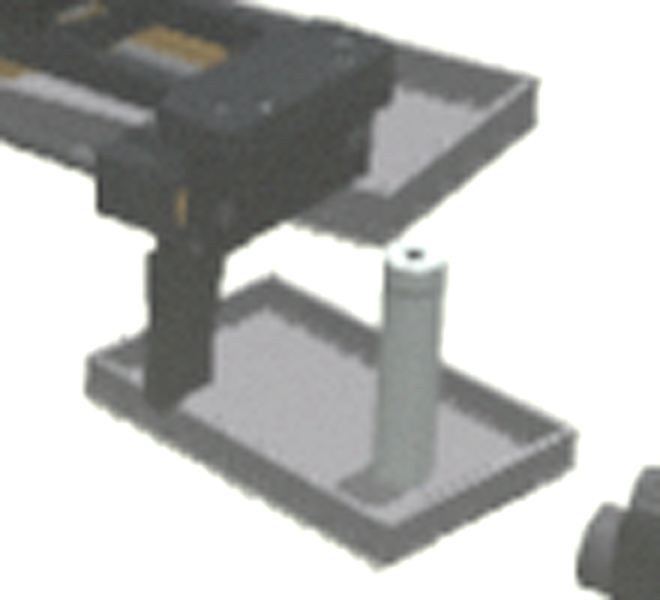

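View pics/c_dt.png

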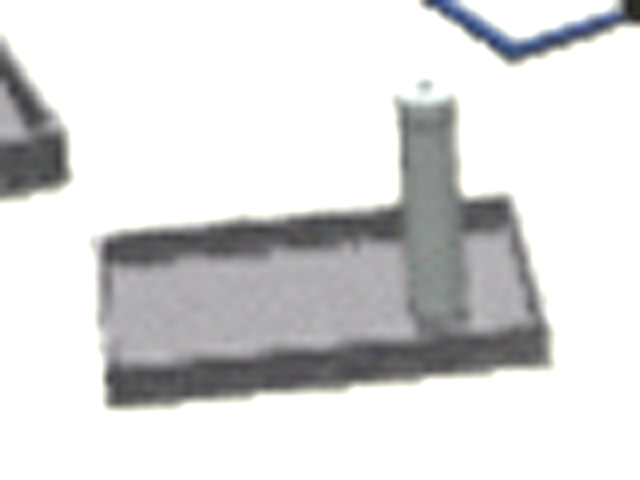

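View pics/c_d.png

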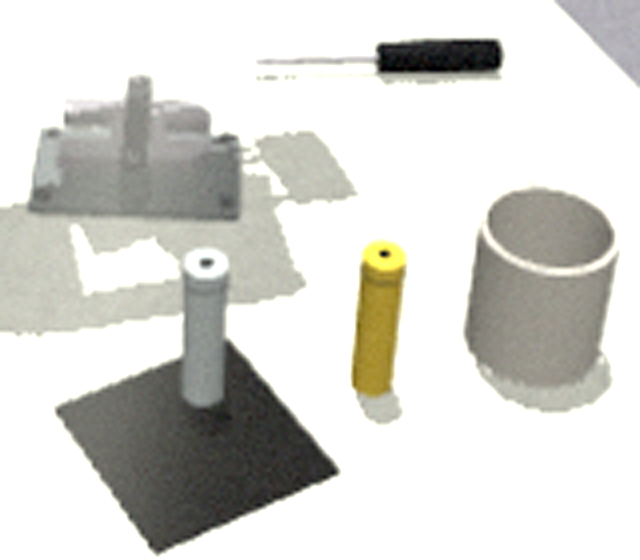

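```bash
python3 - <<'E'
from h import *
w=ld("wrist0");s=ld("scene0");d=ld("side0")
def cc(c,pts,x,y,k,z):
    r=[ray(c,(px/k+x-.0,py/k+y),z)[:2] for px,py in pts]
    for q in r: print(q.round(4))
    return np.array(r)
print("tray side");t=cc(d,[(103,238),(510,198),(547,325),(108,372)],240,185,8,.02)
print(t.mean(0),[np.linalg.norm(t[i]-t[i-1]).round(3) for i in range(4)])
print("tray scene (left,top,right,bottom)");t=cc(s,[(88,362),(272,277),(578,435),(382,535)],310,140,6,.02)
print(t.mean(0),[np.linalg.norm(t[i]-t[i-1]).round(3) for i in range(4)])
print("checked top",ray(d,(240+425/8,185+90/8),.104),ray(s,(310+414/6,140+254/6),.104))
print("post top",ray(d,(300+207/4,240+262/4),.103),ray(s,(120+275/4,280+66/4),.103))
print("yellow top",ray(d,(300+384/4,240+253/4),.1),ray(s,(120+386/4,280+201/4),.1))
print("mug rim",ray(d,(300+545/4,240+232/4),.09))
print("base");b=cc(w,[(178,70),(708,283),(585,567),(76,380)],170,175,4,.01)
print(b.mean(0),[np.linalg.norm(b[i]-b[i-1]).round(3) for i in range(4)])
print("plate go end corners");cc(w,[(205,180),(110,440)],170,175,4,.046)
print("throat up edge, low edge");cc(w,[(183,280),(310,318),(275,418),(150,372)],170,175,4,.046)
print("nogo");cc(w,[(468,388),(588,435),(435,468),(550,508)],170,175,4,.046)
print("cam",-w["R"].T@w["t"])
E
```

```text
tray side
[0.4285 0.3639]
[0.599  0.3399]
[0.5846 0.2364]
[0.4108 0.2595]
[0.50573072 0.29992275] [np.float64(0.106), np.float64(0.172), np.float64(0.104), np.float64(0.175)]
tray scene (left,top,right,bottom)
[0.4179 0.2607]
[0.4317 0.3692]
[0.6077 0.3433]
[0.5907 0.2325]
[0.51197137 0.30144828] [np.float64(0.175), np.float64(0.109), np.float64(0.178), np.float64(0.112)]
checked top [0.55292289 0.29173484 0.104     ] [0.55492446 0.29601803 0.104     ]
post top [ 0.54350107 -0.2478027   0.103     ] [ 0.54453031 -0.24818851  0.103     ]
yellow top [ 0.6410321  -0.26921287  0.1       ] [ 0.6421224  -0.26920274  0.1       ]
mug rim [ 0.74173515 -0.2722638   0.09      ]
base
[0.5246 0.0189]
[ 0.6503 -0.0333]
[ 0.6201 -0.1101]
[ 0.4932 -0.0588]
[ 0.57206299 -0.0458    ] [np.float64(0.084), np.float64(0.136), np.float64(0.083), np.float64(0.137)]
plate go end corners
[0.5383 0.0009]
[ 0.5123 -0.0599]
throat up edge, low edge
[ 0.5318 -0.0218]
[ 0.5594 -0.0306]
[ 0.5502 -0.0545]
[ 0.5227 -0.0434]
nogo
[ 0.5942 -0.0472]
[ 0.6213 -0.0585]
[ 0.5862 -0.0667]
[ 0.6125 -0.0767]
cam [0.62464804 0.08025074 0.38377356]
```

Call:
{"op": "arm_command", "data": {
  "plan": [
    [[-2.84,-3.68,0],-4.46],
    [[-2.84,-3.68,0],-4.46],
    [[-2.84,-3.68,0],-4.46],
    [[-2.84,-3.68,0],-4.46],
    [[-2.84,-3.68,0],-4.46]
  ],
  "fingers": 1,
  "force": 25
}}

```text
time: 0.65
position: [0.5542, -0.092, 0.2011]
tool_rot: [-0.394, 0.587, -0.587, 0.394]
ft_force: [0.5, 0.6, -0.7]
grip_width: 0.0872
```

```bash
python3 - <<'E'
from h import *
from rig import get_obs
w=shoot("wrist","1");o=get_obs();print(o["time"],o["position"],o["tool_rot"])
shoot("scene","1");shoot("side","1")
for X in [(.572,-.046,.03)]:print(proj(w,X))
crop(w,170,60,266,200,3,"pics/c_w1.png")
E
```

```text
0.7 [ 0.55453458 -0.09157401  0.20107915] [ 0.39401277 -0.58696727  0.5870231  -0.39449619]
[318.9012144  161.33881053]
```

View pics/wrist1.png

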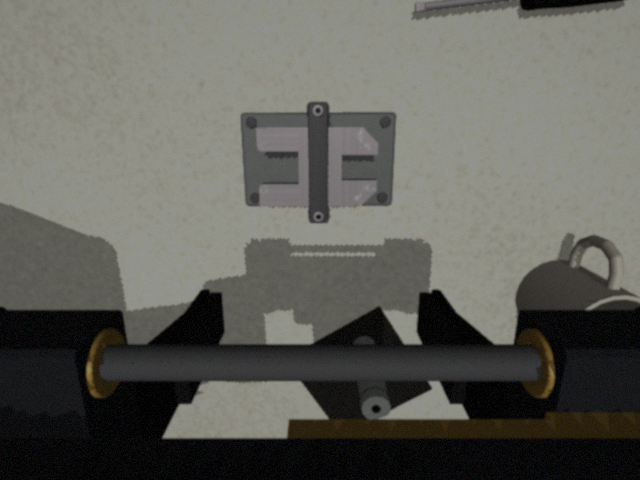

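The view is aligned with the stand: go (square) jaws are on the left near (275,167), no-go (bevelled) jaws on the right near (362,167), the post's top is at (375,408).

```bash
python3 - <<'E'
from h import *
w=ld("wrist1");crop(w,235,95,170,130,4.7,"pics/c_w2.png")
E
```

```text
(no output)
```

View pics/c_w2.png

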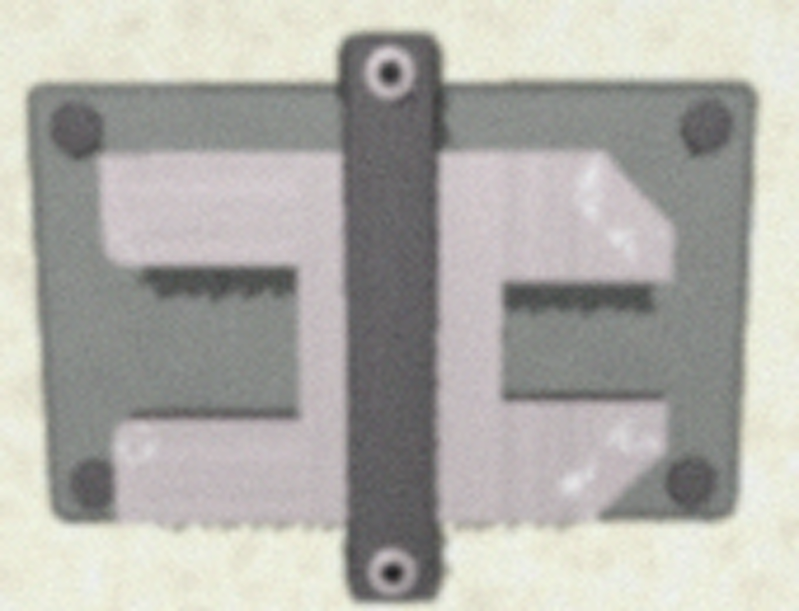

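```bash
python3 - <<'E'
from h import *
w=ld("wrist1")
f=lambda p,z:ray(w,(235+p[0]/4.7-.4,95+p[1]/4.7-.4),z)[:2]
def show(n,pts,z):
    r=np.array([f(p,z) for p in pts]);print(n,r.round(4).tolist());return r
b=show("base",[(29,84),(755,84),(737,521),(53,521)],.01)
print("centre",b.mean(0),[np.linalg.norm(b[i]-b[i-1]).round(4) for i in range(4)])
for i,j in((0,1),(3,2)):print(np.degrees(np.arctan2(*(b[j]-b[i])[::-1])))
g=show("go up in/low in",[(145,267),(298,267),(298,418),(145,418)],.046)
n=show("nogo",[(503,283),(672,283),(667,402),(503,402)],.046)
e=show("ends go",[(101,200),(117,480)],.046);e2=show("ends nogo",[(673,255),(667,425)],.046)
y=show("outer",[(200,152),(560,152),(200,521),(560,521)],.046)
for i,j in((0,1),(2,3)):print(np.degrees(np.arctan2(*(y[j]-y[i])[::-1])))
th=np.radians(-22.3);X=np.array([np.cos(th),np.sin(th)]);Y=np.array([-X[1],X[0]])
C=b.mean(0)
for k,v in dict(base=b,go=g,nogo=n,endgo=e,endno=e2,outer=y).items(): print(k,[(round((p-C)@X*1000,1),round((p-C)@Y*1000,1)) for p in v])
t=lambda p,z:ray(w,p,z)
print("post top",t((375,408),.103))
E
```

```text
base [[0.5231, 0.0183], [0.6504, -0.0338], [0.6195, -0.1118], [0.4914, -0.0594]]
centre [ 0.57109766 -0.04668886] [np.float64(0.0839), np.float64(0.1375), np.float64(0.0839), np.float64(0.1385)]
-22.223631718794287
-22.22594326082745
go up in/low in [[0.5347, -0.0206], [0.5596, -0.0307], [0.5492, -0.0551], [0.5237, -0.0447]]
nogo [[0.592, -0.0469], [0.6196, -0.0582], [0.6117, -0.0776], [0.5844, -0.0664]]
ends go [[0.5323, -0.0073], [0.5143, -0.053]]
ends nogo [[0.6214, -0.0538], [0.6103, -0.0814]]
outer [[0.5516, -0.0065], [0.6092, -0.03], [0.5252, -0.0656], [0.5862, -0.0905]]
-22.22397168503184
-22.225943260827435
base [(np.float64(-69.1), np.float64(41.9)), (np.float64(68.5), np.float64(42.1)), (np.float64(69.5), np.float64(-41.9)), (np.float64(-68.9), np.float64(-42.1))]
go [(np.float64(-43.6), np.float64(10.4)), (np.float64(-16.7), np.float64(10.4)), (np.float64(-17.1), np.float64(-16.1)), (np.float64(-44.6), np.float64(-16.1))]
nogo [(np.float64(19.5), np.float64(7.7)), (np.float64(49.3), np.float64(7.7)), (np.float64(49.3), np.float64(-13.2)), (np.float64(19.8), np.float64(-13.2))]
endgo [(np.float64(-50.8), np.float64(21.7)), (np.float64(-50.1), np.float64(-27.4))]
endno [(np.float64(49.2), np.float64(12.5)), (np.float64(49.4), np.float64(-17.3))]
outer [(np.float64(-33.3), np.float64(29.8)), (np.float64(28.9), np.float64(29.9)), (np.float64(-35.3), np.float64(-34.9)), (np.float64(30.6), np.float64(-34.9))]
post top [ 0.54103302 -0.24663887  0.103     ]
```

Call:
{"op": "arm_command", "data": {
  "plan": [
    [[-0.44,-6.23,-1],0],
    [[-0.44,-6.23,-1],0],
    [[-0.44,-6.23,-1],0],
    [[-0.44,-6.23,-1.6],0],
    [[-0.44,-6.23,-1.6],0]
  ]
}}

```text
time: 1.3
position: [0.5422, -0.2483, 0.1588]
tool_rot: [-0.394, 0.589, -0.586, 0.393]
ft_force: [-0.8, 0.4, -0.1]
grip_width: 0.0868
```

```bash
python3 - <<'E'
from h import *
from rig import get_obs
w=shoot("wrist","2");s=shoot("side","2");o=get_obs();print(o["position"])
crop(s,270,200,200,150,4,"pics/c_d2.png")
E
```

```text
[ 0.54304464 -0.24639799  0.16059558]
```

View pics/wrist2.png

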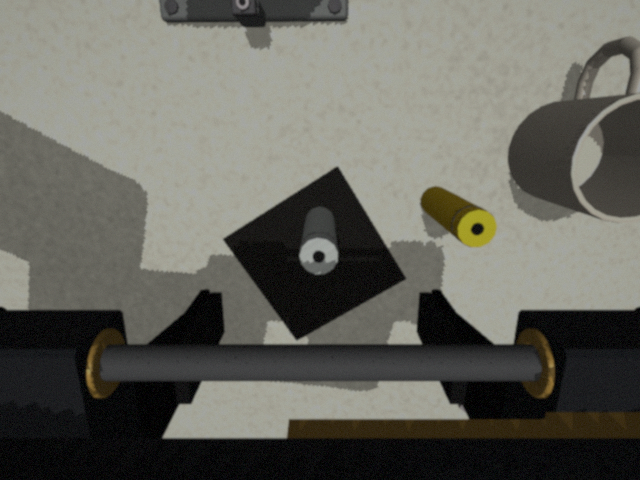

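View pics/c_d2.png

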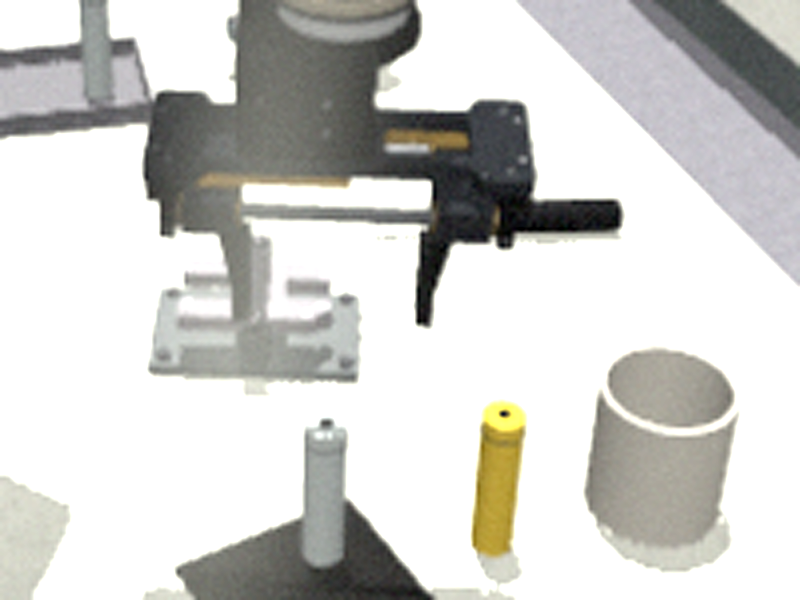

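The wrist view shows the post's top at (319,256), just ahead of and centred between the fingers, and the yellow look-alike at (476,228).

```bash
python3 - <<'E'
from h import *
w=ld("wrist2");s=ld("side2")
print(ray(w,(318.5,256),.103), proj(s,(.543,-.248,.161)),proj(s,(.543,-.248,.103)),ray(s,(270+325/4,200+434/4),.103),-w["R"].T@w["t"])
E
```

```text
[ 0.54136637 -0.24726804  0.103     ] [352.23342492 285.27189565] [351.57088482 305.6055094 ] [ 0.53892366 -0.25658303  0.103     ] [ 0.57333127 -0.17460738  0.34245561]
```

Call:
{"op": "arm_command", "data": {
  "plan": [
    [[0,0,-1.5],0],
    [[0,0,-2.5],0],
    [[0,0,-3.5],0],
    [[0,0,-4.2],0],
    [[0,0,-4.44],0]
  ]
}}

```text
time: 1.9
position: [0.5428, -0.2452, 0.0491]
tool_rot: [-0.395, 0.588, -0.586, 0.394]
ft_force: [-0.8, 0.7, -0.4]
grip_width: 0.0871
```

Call:
{"op": "arm_command", "data": {
  "plan": [
    [[0,0,0],0],
    [[0,0,0],0],
    [[0,0,0],0],
    [[0,0,0],0],
    [[0,0,0],0]
  ],
  "fingers": -1,
  "force": 25
}}

```text
time: 2.4
position: [0.5433, -0.248, 0.0508]
tool_rot: [0.394, -0.587, 0.588, -0.394]
ft_force: [0.3, -0.6, -0.2]
grip_width: 0.0553
```

Call:
{"op": "arm_command", "data": {
  "plan": [
    [[0,0,0],0],
    [[0,0,0],0],
    [[0,0,0],0]
  ]
}}

```text
time: 2.7
position: [0.5429, -0.2478, 0.0501]
tool_rot: [-0.394, 0.587, -0.587, 0.394]
ft_force: [-0.1, -0.5, -0.6]
grip_width: 0.0312
```

Call:
{"op": "arm_command", "data": {
  "plan": [
    [[0,0,0],0],
    [[0,0,0],0],
    [[0,0,0],0],
    [[0,0,0],0]
  ]
}}

```text
time: 3.1
position: [0.5429, -0.2477, 0.0499]
tool_rot: [-0.394, 0.587, -0.587, 0.394]
ft_force: [-0.2, -0.4, 0.4]
grip_width: 0.0241
```

Call:
{"op": "arm_command", "data": {
  "plan": [
    [[0,0,0.8],0],
    [[0,0,1.8],0],
    [[0,0,2.8],0],
    [[0,0,3.6],0],
    [[0,0,3.6],0]
  ]
}}

```text
time: 3.6
position: [0.5449, -0.2489, 0.1428]
tool_rot: [0.393, -0.585, 0.589, -0.395]
ft_force: [0.5, -0.6, -1.4]
grip_width: 0.0248
```

```bash
python3 - <<'E'
from h import *
from rig import get_obs
w=shoot("wrist","3");s=shoot("side","3");o=get_obs();print(o["position"],o["grip_width"],o["ft_force"])
crop(s,270,200,200,150,4,"pics/c_d3.png")
E
```

```text
[ 0.54269731 -0.24754023  0.13971112] 0.024027648535551803 [-0.05822162 -0.35020343 -2.66656825]
```

View pics/wrist3.png

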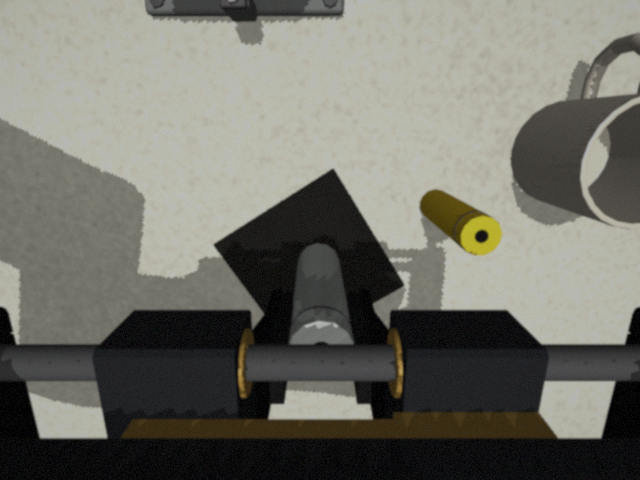

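View pics/c_d3.png

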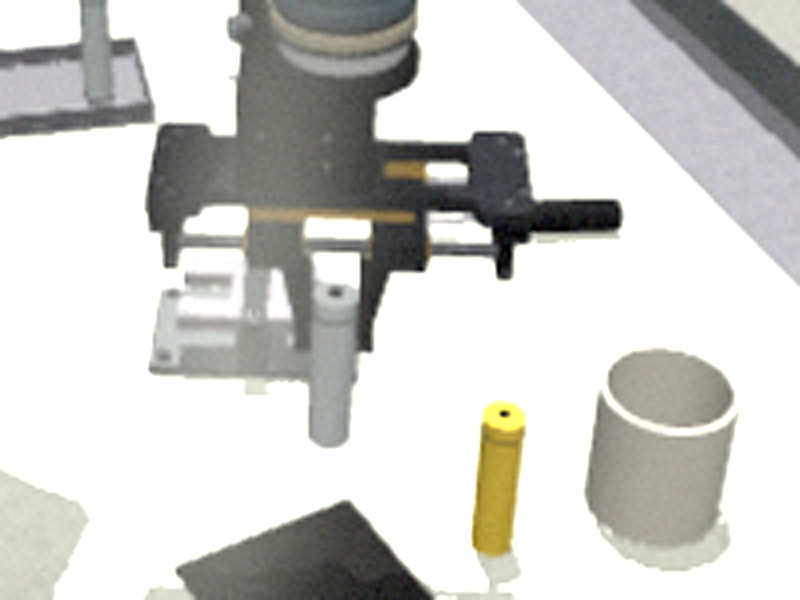

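```bash
python3 - <<'E'
from h import *
w=ld("wrist3");crop(w,240,220,160,130,5,"pics/c_w3.png")
X=np.array([.9257,-.3783]);Y=np.array([.3783,.9257])
P=np.array([.543,-.2477])
for uv,z in(((319.5,242.5),.093),((320,320),.193)):
    p=ray(w,uv,z)[:2]-P;print(p@X,p@Y-.0125)
E
```

```text
0.002208099319755007 -0.001710459574186184
0.0019165034126456132 -0.0019375581749895322
```

View pics/c_w3.png

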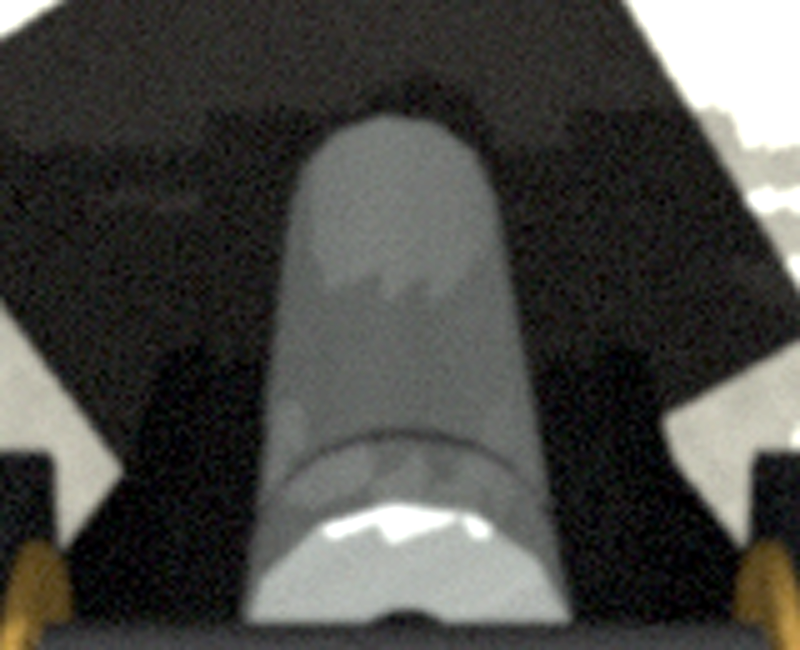

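The post is held upright, with its foot's far edge at (319,243) and its top's far edge at (320,320). It sits about centred in the hand.

Call:
{"op": "arm_command", "data": {
  "plan": [
    [[-1,1.6,0],0],
    [[-2,3.2,0],0],
    [[-2.79,4.8,0],0],
    [[-2.79,6.4,0],0],
    [[-2.79,8,0],0]
  ]
}}

```text
time: 4.2
position: [0.4711, -0.046, 0.1386]
tool_rot: [-0.394, 0.589, -0.586, 0.393]
ft_force: [1.2, -0.3, -1.2]
grip_width: 0.0242
```

Call:
{"op": "arm_command", "data": {
  "plan": [
    [[0,1.0,0],0],
    [[0,1.57,-0.5],0],
    [[0,1.57,-1.6],0],
    [[0,1.57,-2.5],0],
    [[0,1.57,-2.9],0]
  ]
}}

```text
time: 4.7
position: [0.4708, -0.0076, 0.0648]
tool_rot: [-0.395, 0.589, -0.585, 0.393]
ft_force: [-0.2, -0.2, -0.9]
grip_width: 0.0243
```

Call:
{"op": "arm_command", "data": {
  "plan": [
    [[0,0,0],0],
    [[0,0,0],0],
    [[0,0,0],0]
  ]
}}

```text
time: 5.0
position: [0.4739, -0.0088, 0.0682]
tool_rot: [0.393, -0.587, 0.588, -0.394]
ft_force: [0.9, -0.2, -1.9]
grip_width: 0.0243
```

```bash
python3 - <<'E'
from h import *
from rig import get_obs
w=shoot("wrist","4");o=get_obs();print(o["time"],o["position"],o["grip_width"],o["ft_force"])
s=shoot("side","4");c=shoot("scene","4");
crop(s,240,180,200,150,4,"pics/c_d4.png")
crop(c,180,180,200,150,4,"pics/c_s4.png")
E
```

```text
5.05 [ 0.47394964 -0.0087841   0.06833289] 0.02431017845758853 [ 0.8253182  -0.12745225 -2.85037761]
```

View pics/wrist4.png

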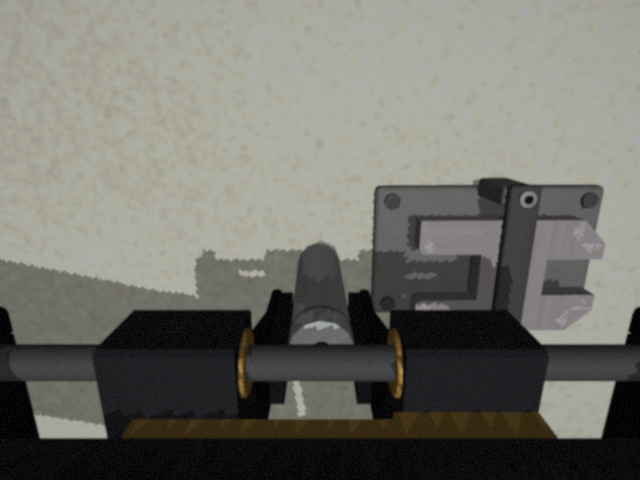

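View pics/c_d4.png

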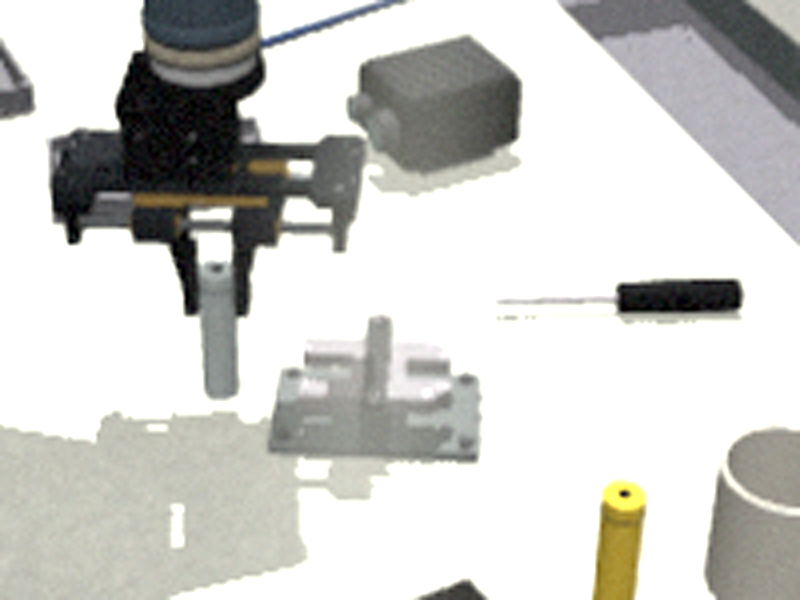

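View pics/c_s4.png

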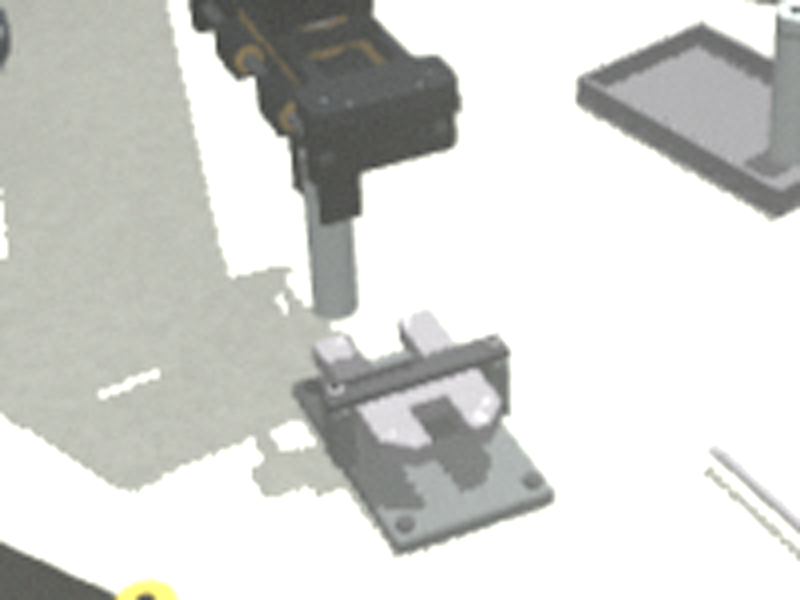

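```bash
python3 - <<'E'
from h import *
w=ld("wrist4");crop(w,285,170,330,160,2.4,"pics/c_w4.png");crop(w,360,200,160,125,5,"pics/c_w5.png")
E
```

```text
(no output)
```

View pics/c_w5.png

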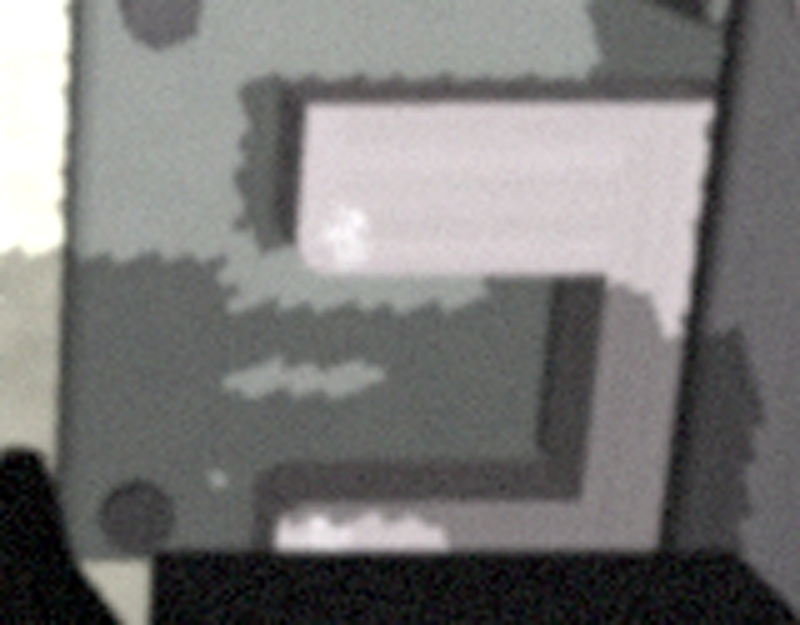

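```bash
python3 - <<'E'
from h import *
w=ld("wrist4")
X=np.array([.9257,-.3783]);Y=np.array([.3783,.9257]);P=np.array([.4733,-.0084])
f=lambda u,v,z:((lambda p:(p@X*1e3,p@Y*1e3))(ray(w,(360+u/5-.4,200+v/5-.4),z)[:2]-P))
for n,a in dict(up=(360,274,.046),up2=(590,274,.046),lo=(300,498,.046),lo2=(570,498,.046),back=(603,290,.046),back2=(583,490,.046),end=(303,150,.046)).items():print(n,np.round(f(*a),1))
g=cv2.cvtColor(w["pixels"],cv2.COLOR_RGB2GRAY).astype(int);print(g[232:256,312:329].mean(1).round(),g[305:335,312:329].mean(1).round())
p=ray(w,(320,242.5),.0205)[:2]-P;print(p@X,p@Y-.0125)
E
```

```text
up [61.3 12.5]
up2 [86.3 12.4]
lo [ 56.7 -14. ]
lo2 [ 87.1 -14. ]
back [87.9 10.6]
back2 [ 88.4 -13.1]
end [54.1 26.4]
[172. 172. 172. 171. 171. 170. 170. 169. 166. 155. 140. 119.  95.  78.
  71.  70.  69.  69.  69.  68.  69.  68.  68.  69.] [ 52.  42.  41.  49.  57.  60.  61.  62.  62.  63.  64.  65.  66.  65.
  66.  77. 109. 144. 161. 163. 160. 150. 138. 126. 116. 108. 106. 106.
 105. 105.]
0.0008194416649883399 -0.0007557227013806692
```

Call:
{"op": "arm_command", "data": {
  "plan": [
    [[0.74,-0.303,0],0],
    [[1.3,-0.53,0],0],
    [[1.48,-0.605,0],0],
    [[1.67,-0.681,0],0],
    [[1.85,-0.757,0],0]
  ]
}}

```text
time: 5.65
position: [0.5188, -0.0272, 0.0676]
tool_rot: [-0.394, 0.588, -0.587, 0.394]
ft_force: [-0.3, 0.0, -1.0]
grip_width: 0.0243
```

Call:
{"op": "arm_command", "data": {
  "plan": [
    [[0.15,-0.061,0],0],
    [[0.3,-0.121,0],0],
    [[0.44,-0.182,0],0],
    [[0.59,-0.242,0],0],
    [[0.59,-0.242,0],0]
  ]
}}

```text
time: 6.15
position: [0.5351, -0.0338, 0.0676]
tool_rot: [0.394, -0.587, 0.588, -0.394]
ft_force: [-0.1, -1.0, -1.7]
grip_width: 0.0244
```

Call:
{"op": "arm_command", "data": {
  "plan": [
    [[0.07,-0.03,0],0],
    [[0.15,-0.061,0],0],
    [[0.22,-0.091,0],0],
    [[0.22,-0.091,0],0]
  ]
}}

```text
time: 6.55
position: [0.5401, -0.0359, 0.0676]
tool_rot: [0.394, -0.587, 0.587, -0.394]
ft_force: [0.4, -0.4, -1.6]
grip_width: 0.0243
```

Call:
{"op": "arm_command", "data": {
  "plan": [
    [[0.07,-0.03,0],0],
    [[0.07,-0.03,0],0]
  ]
}}

```text
time: 6.75
position: [0.5418, -0.0366, 0.0676]
tool_rot: [0.394, -0.587, 0.587, -0.394]
ft_force: [0.1, -0.7, -2.3]
grip_width: 0.0241
```

At 74 mm of travel, no contact yet.

Call:
{"op": "arm_command", "data": {
  "plan": [
    [[0.04,-0.015,0],0],
    [[0.07,-0.03,0],0],
    [[0.07,-0.03,0],0]
  ]
}}

```text
time: 7.05
position: [0.5434, -0.0373, 0.0676]
tool_rot: [0.394, -0.587, 0.587, -0.394]
ft_force: [0.2, -0.2, -1.6]
grip_width: 0.0247
```

Call:
{"op": "arm_command", "data": {
  "plan": [
    [[0.04,-0.015,0],0],
    [[0.07,-0.03,0],0],
    [[0.07,-0.03,0],0]
  ]
}}

```text
time: 7.35
position: [0.5443, -0.0377, 0.0674]
tool_rot: [-0.394, 0.588, -0.587, 0.394]
ft_force: [-1.6, 0.4, -1.6]
grip_width: 0.0244
```

Call:
{"op": "arm_command", "data": {
  "plan": [
    [[0.04,-0.015,0],0],
    [[0.07,-0.03,0],0],
    [[0.07,-0.03,0],0]
  ]
}}

```text
time: 7.65
position: [0.5447, -0.038, 0.0672]
tool_rot: [-0.395, 0.589, -0.586, 0.393]
ft_force: [-4.8, 3.0, 1.7]
grip_width: 0.0243
```

Call:
{"op": "arm_command", "data": {
  "plan": [
    [[0.04,-0.015,0],0],
    [[0.04,-0.015,0],0],
    [[0.04,-0.015,0],0]
  ]
}}

```text
time: 7.95
position: [0.545, -0.0381, 0.0672]
tool_rot: [-0.395, 0.589, -0.586, 0.393]
ft_force: [-5.9, 3.0, 2.3]
grip_width: 0.0245
```

```bash
python3 - <<'E'
from h import *
from rig import get_obs
w=shoot("wrist","5");o=get_obs();print(o["time"],o["position"],o["grip_width"],o["ft_force"],o["moment"])
c=shoot("scene","5");crop(c,200,180,180,140,4.4,"pics/c_s5.png")
E
```

```text
8.0 [ 0.54493068 -0.03806465  0.06715174] 0.024210400972730053 [-5.77574696  2.69897869  2.85550282] [ 0.55104994  1.28546394 -0.01135513]
```

View pics/c_s5.png

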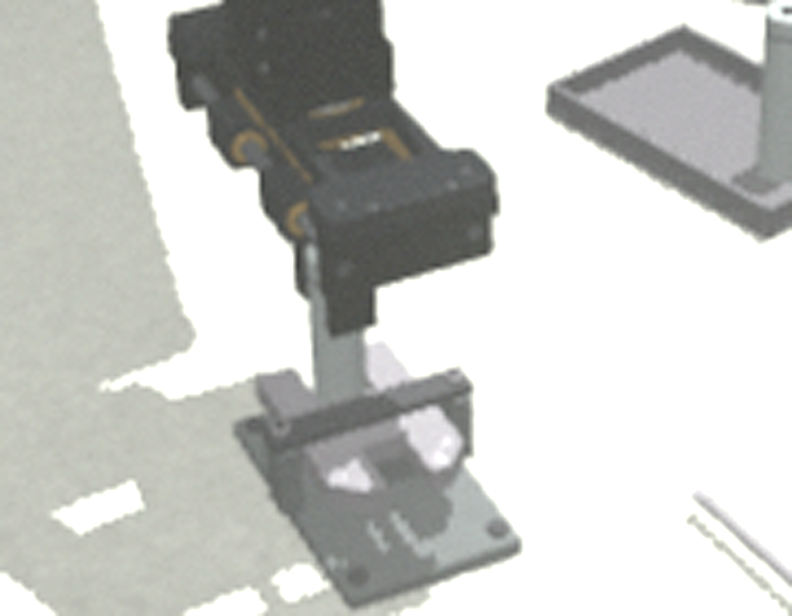

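View pics/wrist5.png

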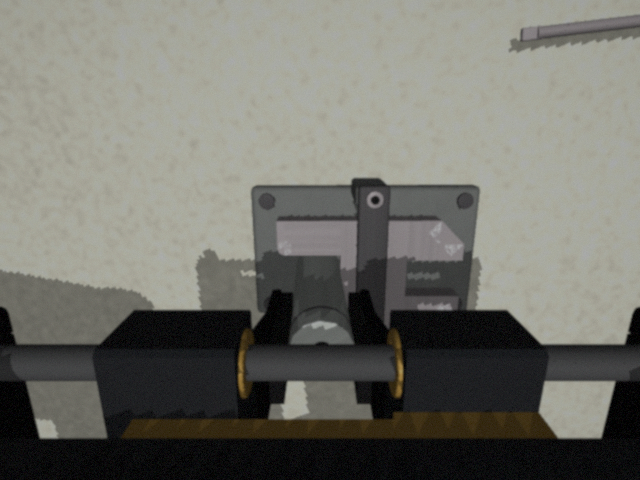

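Call:
{"op": "arm_command", "data": {
  "plan": [
    [[-0.3,0.123,0],0],
    [[-0.9,0.37,0],0],
    [[-1.6,0.658,0],0],
    [[-2.3,0.945,0],0],
    [[-2.98,1.225,0],0]
  ]
}}

```text
time: 8.55
position: [0.4749, -0.009, 0.068]
tool_rot: [0.393, -0.586, 0.589, -0.395]
ft_force: [-0.6, -0.4, -1.8]
grip_width: 0.0244
```

Call:
{"op": "arm_command", "data": {
  "plan": [
    [[0,0,1],0],
    [[0,0,2.2],0],
    [[0,0,3.2],0],
    [[0.9,-0.37,3.2],0],
    [[2.2,-0.9,3.2],0]
  ]
}}

```text
time: 9.05
position: [0.5294, -0.0311, 0.1493]
tool_rot: [0.393, -0.586, 0.589, -0.395]
ft_force: [-0.6, -0.4, -2.7]
grip_width: 0.0243
```

Call:
{"op": "arm_command", "data": {
  "plan": [
    [[1.5,-0.613,0],0],
    [[3.0,-1.226,0],0],
    [[4.4,-1.798,0],0],
    [[5.39,-2.203,0],0],
    [[5.39,-2.203,0],0]
  ]
}}

```text
time: 9.55
position: [0.6687, -0.089, 0.148]
tool_rot: [0.391, -0.585, 0.59, -0.396]
ft_force: [0.1, 0.3, -0.9]
grip_width: 0.0242
```

Call:
{"op": "arm_command", "data": {
  "plan": [
    [[0,0,-1],0],
    [[0,0,-2],0],
    [[0,0,-2.8],0],
    [[0,0,-3.2],0],
    [[0,0,-3.2],0]
  ]
}}

```text
time: 10.05
position: [0.6618, -0.0857, 0.066]
tool_rot: [-0.395, 0.588, -0.587, 0.393]
ft_force: [-0.5, -0.3, -0.7]
grip_width: 0.0245
```

Call:
{"op": "arm_command", "data": {
  "plan": [
    [[0,0,0],0],
    [[0,0,0],0],
    [[0,0,0],0]
  ]
}}

```text
time: 10.35
position: [0.6639, -0.0863, 0.0689]
tool_rot: [0.393, -0.586, 0.588, -0.395]
ft_force: [-0.5, 0.1, -1.5]
grip_width: 0.0243
```

```bash
python3 - <<'E'
from h import *
from rig import get_obs
w=shoot("wrist","6");o=get_obs();print(o["time"],o["position"],o["grip_width"],o["ft_force"],o["moment"])
crop(w,130,180,200,150,4,"pics/c_w6.png")
s=shoot("side","6");crop(s,270,180,200,150,4,"pics/c_d6.png")
E
```

```text
10.4 [ 0.6637841  -0.08625086  0.06876048] 0.02434369774270263 [-0.79920307  0.4350996  -0.87121436] [-0.0028877   0.04297643 -0.0210018 ]
```

View pics/c_w6.png

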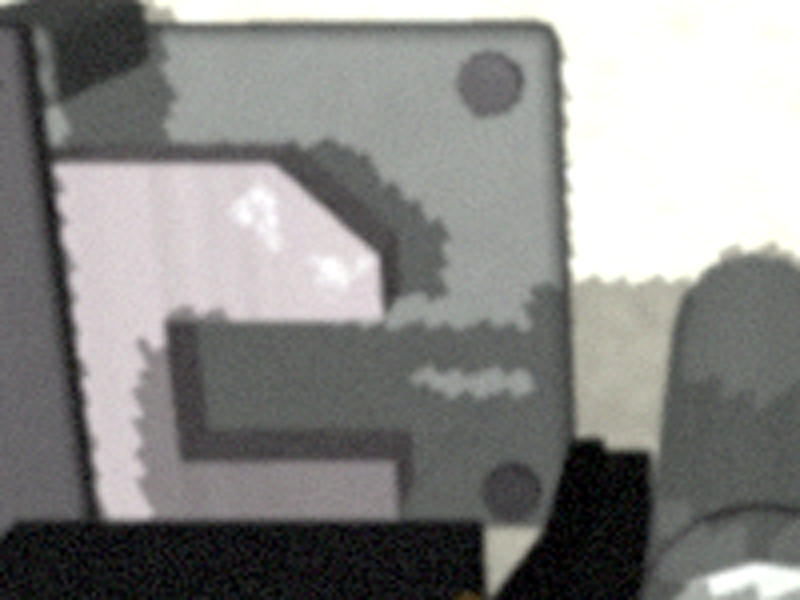

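View pics/c_d6.png

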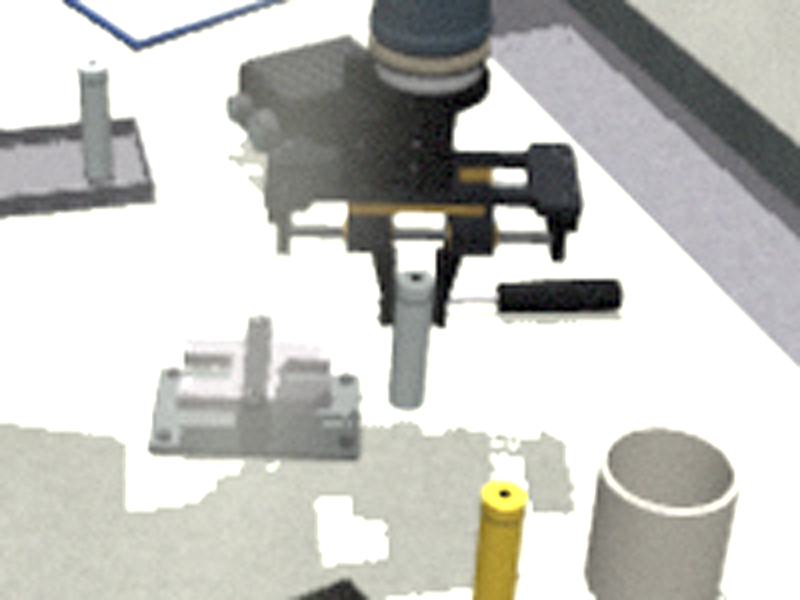

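```bash
python3 - <<'E'
from h import *
w=ld("wrist6")
X=np.array([.9257,-.3783]);Y=np.array([.3783,.9257]);P=np.array([.4733,-.0084])+.205*X
f=lambda u,v,z:((lambda p:(p@X*1e3,p@Y*1e3))(ray(w,(130+u/4-.4,180+v/4-.4),z)[:2]-P))
for n,a in dict(up=(230,322,.046),up2=(370,321,.046),lo=(190,462,.046),lo2=(395,460,.046),end=(381,290,.046),end2=(398,500,.046),foot=(757,252,.0205)).items():print(n,np.round(f(*a),1))
g=cv2.cvtColor(w["pixels"],cv2.COLOR_RGB2GRAY).astype(int);print(g[232:256,312:329].mean(1).round(),g[305:335,312:329].mean(1).round())
b,rr=w["pixels"],None
print(ray(w,(320,320.5),.1205)[:2]@Y-P@Y-.0125)
E
```

```text
up [-71.5   9.2]
up2 [-52.4   9.4]
lo [-79.2 -11.5]
lo2 [-50.4 -11.2]
end [-50.6  13.8]
end2 [-50.4 -17.4]
foot [ 0.4 11.6]
[170. 170. 170. 170. 169. 168. 168. 166. 161. 148. 130. 109.  89.  76.
  69.  68.  67.  68.  68.  68.  68.  68.  68.  68.] [ 49.  41.  38.  47.  53.  57.  60.  62.  63.  63.  64.  65.  65.  64.
  67.  84. 115. 147. 160. 161. 158. 152. 140. 126. 116. 107. 104. 104.
 104. 104.]
-0.0011420556584085702
```

Aligned to about 0.1 mm; I expect contact after about 44 mm.

Call:
{"op": "arm_command", "data": {
  "plan": [
    [[-0.5,0.204,0],0],
    [[-1.0,0.409,0],0],
    [[-1.25,0.511,0],0],
    [[-1.37,0.56,0],0],
    [[-1.37,0.56,0],0]
  ]
}}

```text
time: 10.95
position: [0.6289, -0.072, 0.0678]
tool_rot: [0.394, -0.587, 0.587, -0.394]
ft_force: [0.4, 0.1, -1.5]
grip_width: 0.0242
```

Call:
{"op": "arm_command", "data": {
  "plan": [
    [[-0.07,0.03,0],0],
    [[-0.15,0.061,0],0],
    [[-0.15,0.061,0],0]
  ]
}}

```text
time: 11.25
position: [0.6248, -0.0705, 0.0675]
tool_rot: [-0.394, 0.587, -0.587, 0.394]
ft_force: [0.3, -0.2, -1.9]
grip_width: 0.0245
```

Call:
{"op": "arm_command", "data": {
  "plan": [
    [[-0.04,0.015,0],0],
    [[-0.07,0.03,0],0],
    [[-0.07,0.03,0],0]
  ]
}}

```text
time: 11.55
position: [0.6233, -0.0699, 0.0676]
tool_rot: [0.394, -0.587, 0.587, -0.394]
ft_force: [0.2, -0.5, -1.7]
grip_width: 0.0243
```

At 43 mm of travel; going on in 2 mm steps.

Call:
{"op": "arm_command", "data": {
  "plan": [
    [[-0.04,0.015,0],0],
    [[-0.07,0.03,0],0],
    [[-0.07,0.03,0],0]
  ]
}}

```text
time: 11.85
position: [0.6224, -0.0695, 0.0678]
tool_rot: [0.393, -0.587, 0.588, -0.394]
ft_force: [1.4, -1.7, -2.1]
grip_width: 0.0242
```

Call:
{"op": "arm_command", "data": {
  "plan": [
    [[-0.04,0.015,0],0],
    [[-0.07,0.03,0],0],
    [[-0.07,0.03,0],0]
  ]
}}

```text
time: 12.15
position: [0.6216, -0.0691, 0.0681]
tool_rot: [0.393, -0.586, 0.589, -0.395]
ft_force: [5.4, -2.1, -3.5]
grip_width: 0.0243
```

Call:
{"op": "arm_command", "data": {
  "plan": [
    [[-0.04,0.015,0],0],
    [[-0.07,0.03,0],0],
    [[-0.07,0.03,0],0],
    [[-0.07,0.03,0],0]
  ]
}}

```text
time: 12.55
position: [0.621, -0.0688, 0.0683]
tool_rot: [0.392, -0.585, 0.589, -0.395]
ft_force: [5.7, -2.6, -3.8]
grip_width: 0.0242
```

```bash
python3 - <<'E'
from h import *
from rig import get_obs
w=shoot("wrist","7");o=get_obs();print(o["time"],o["position"],o["grip_width"],o["ft_force"],o["moment"])
F=o["ft_force"];print("X",F[0]*.9257-F[1]*.3783,"Y",F[0]*.3783+F[1]*.9257)
c=shoot("scene","7");crop(c,200,180,180,140,4.4,"pics/c_s7.png")
crop(w,200,170,200,150,4,"pics/c_w7.png")
E
```

```text
12.6 [ 0.62098331 -0.06874513  0.06829757] 0.024303639431949017 [ 4.43707698 -2.77546113 -3.76811338] [-0.80005807 -1.24736042 -0.04772591]
X 5.157359108702122 Y -0.8906981466829633
```

View pics/c_s7.png

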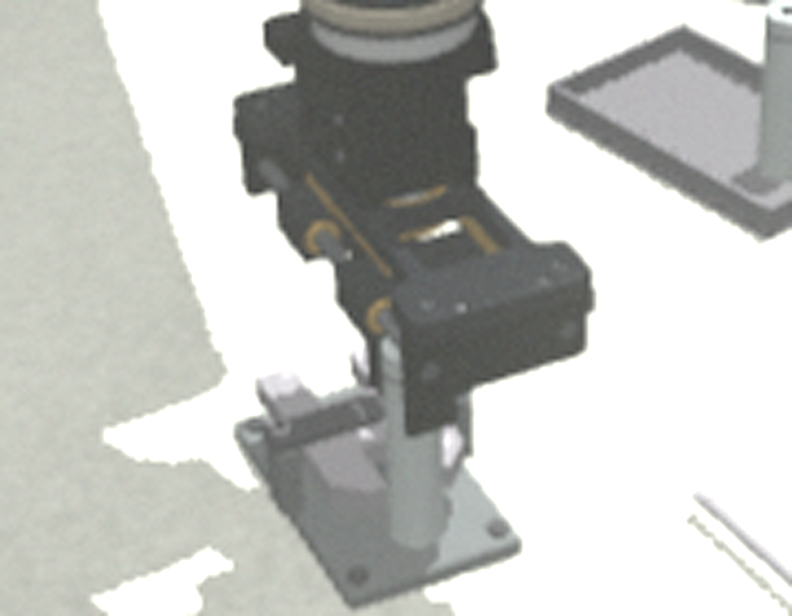

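View pics/c_w7.png

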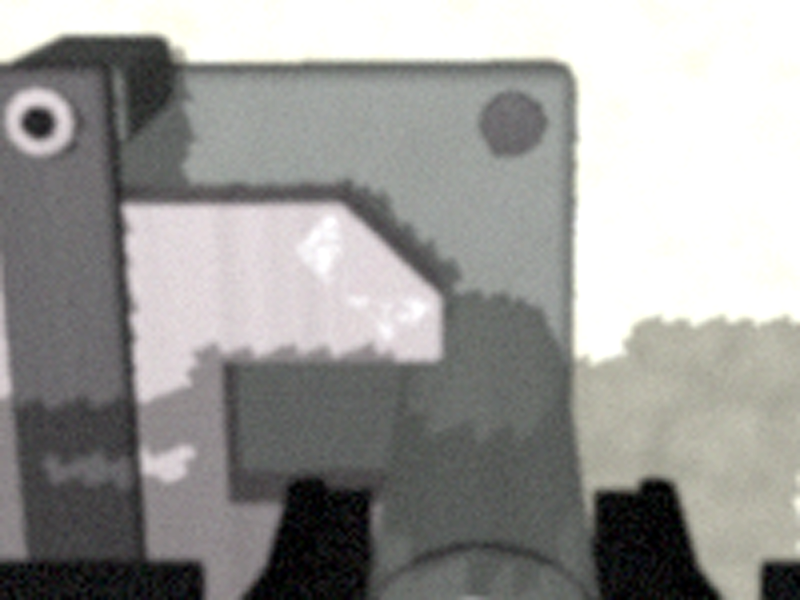

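Call:
{"op": "arm_command", "data": {
  "plan": [
    [[-0.05,0.02,0],0],
    [[-0.09,0.038,0],0],
    [[-0.09,0.038,0],0],
    [[-0.09,0.038,0],0]
  ]
}}

```text
time: 13.05
position: [0.6201, -0.0683, 0.0686]
tool_rot: [0.392, -0.584, 0.59, -0.396]
ft_force: [6.6, -4.2, -3.9]
grip_width: 0.0245
```

Balanced force on both jaws (about 7 N axial, only 1 N lateral). Now I withdraw.

Call:
{"op": "arm_command", "data": {
  "plan": [
    [[0.2,-0.082,0],0],
    [[0.8,-0.327,0],0],
    [[1.5,-0.613,0],0],
    [[1.89,-0.773,0],0],
    [[1.89,-0.773,0.8],0]
  ]
}}

```text
time: 13.55
position: [0.6606, -0.0852, 0.0844]
tool_rot: [-0.396, 0.59, -0.585, 0.392]
ft_force: [0.6, -0.4, -0.9]
grip_width: 0.0246
```

Call:
{"op": "arm_command", "data": {
  "plan": [
    [[0,0,1.5],0],
    [[0,0,3],0],
    [[0,0,4.5],0],
    [[-0.5,1,4.5],-1],
    [[-1.2,2.4,4.5],-2.5]
  ]
}}

```text
time: 14.05
position: [0.633, -0.0265, 0.2014]
tool_rot: [0.325, -0.628, 0.628, -0.326]
ft_force: [-0.0, 0.2, -1.7]
grip_width: 0.0243
```

```bash
python3 - <<'E'
from h import *
from rig import get_obs
o=get_obs();print(o["time"],o["position"],o["grip_width"],o["q"])
s=shoot("side","8");c=shoot("scene","8")
crop(s,235,150,200,130,4,"pics/c_d8.png");crop(c,230,100,200,150,4,"pics/c_s8.png")
E
```

```text
14.05 [ 0.63295298 -0.02654206  0.20140788] 0.0243230364775355 [-2.18162623e-01  5.38258538e-01  1.41079238e+00  2.66659831e-04
  1.19135680e+00  3.96683601e-01]
```

View pics/c_d8.png

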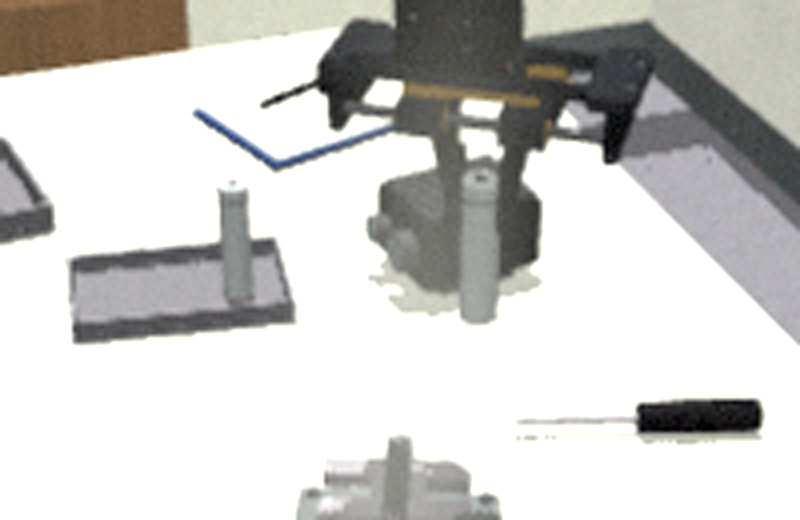

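View pics/c_s8.png

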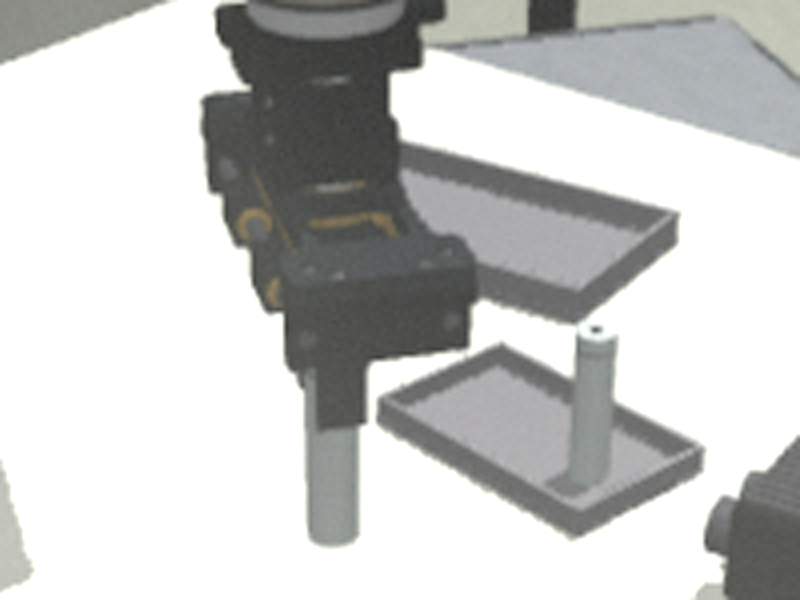

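Call:
{"op": "arm_command", "data": {
  "plan": [
    [[-0.85,1.5,0],-1.5],
    [[-1.7,3,0],-3],
    [[-2.6,4.6,0],-4.5],
    [[-3.5,6.2,0],-6],
    [[-4.3,7.8,0],-7.5]
  ]
}}

```text
time: 14.65
position: [0.5225, 0.1704, 0.1995]
tool_rot: [-0.109, 0.699, -0.699, 0.106]
ft_force: [-0.3, 0.4, -2.5]
grip_width: 0.0241
```

Call:
{"op": "arm_command", "data": {
  "plan": [
    [[-0.8,1.6,0],-1.5],
    [[-1.6,3.2,0],-1.5],
    [[-2.1,4.5,0],-1.5],
    [[-2.44,5.53,0],-1.5],
    [[-2.44,5.53,0],-1.5]
  ]
}}

```text
time: 15.15
position: [0.4615, 0.31, 0.1996]
tool_rot: [-0.066, 0.704, -0.704, 0.063]
ft_force: [0.3, -0.2, -1.1]
grip_width: 0.0241
```

Call:
{"op": "arm_command", "data": {
  "plan": [
    [[0,0,-1],0],
    [[0,0,-2],0],
    [[0,0,-3],0],
    [[0,0,-3.6],0],
    [[0,0,-3.6],0]
  ]
}}

```text
time: 15.65
position: [0.462, 0.3055, 0.1075]
tool_rot: [0.065, -0.703, 0.705, -0.06]
ft_force: [-0.3, -0.4, -0.8]
grip_width: 0.0242
```

```bash
python3 - <<'E'
from h import *
from rig import get_obs
o=get_obs();print(o["time"],o["position"],o["grip_width"],o["q"])
s=shoot("side","9");c=shoot("scene","9");w=shoot("wrist","9")
crop(s,200,130,180,130,4.4,"pics/c_d9.png");crop(c,260,80,200,150,4,"pics/c_s9.png")
E
```

```text
15.65 [0.46204651 0.30545632 0.10751071] 0.02417705509536433 [ 3.82486728e-01  5.64554081e-01  1.69261533e+00 -2.55882427e-04
  8.92465103e-01  1.77568496e+00]
```

View pics/c_d9.png

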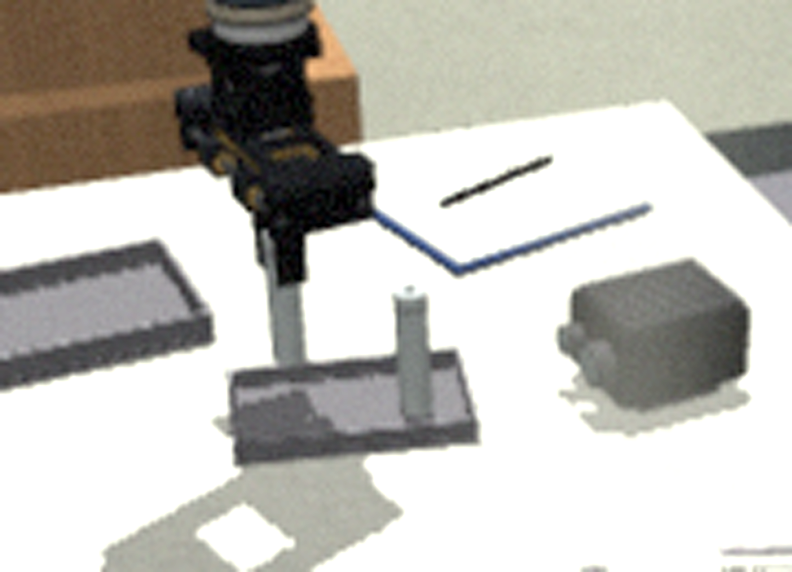

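View pics/c_s9.png

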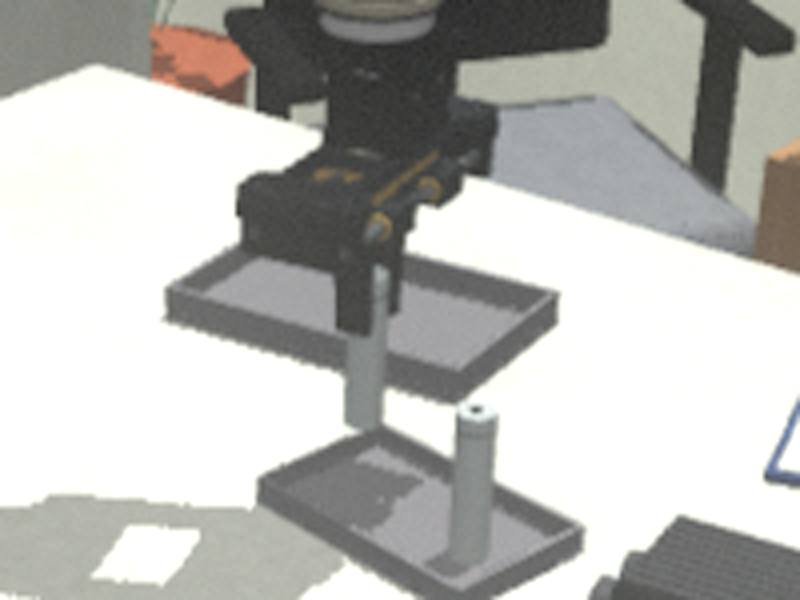

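View pics/wrist9.png

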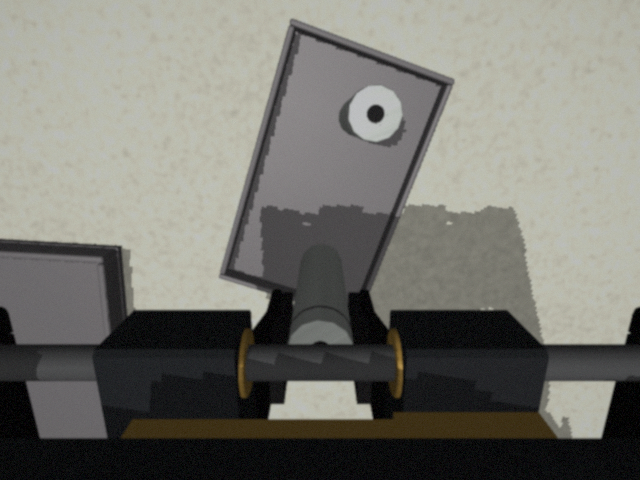

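```bash
python3 - <<'E'
from h import *
w=ld("wrist9");c=ld("scene9");d=ld("side9")
a,b,e=[ray(w,p,.02)[:2] for p in((293,20),(454,80),(220,277))]
print(a,b,e,np.linalg.norm(a-b),np.linalg.norm(a-e))
ctr=(b+e)/2;x=(a-e)/np.linalg.norm(a-e);y=np.array([-x[1],x[0]]);print("ctr",ctr,np.degrees(np.arctan2(x[1],x[0])))
p=ray(w,(320,243),.063)[:2];cam=(-w["R"].T@w["t"])[:2];
P=np.array([.4645,.3072]);print("foot far edge",p,"TCP in tray",(P-ctr)@x,(P-ctr)@y)
print("checked",ray(w,(375,114),.104))
E
```

```text
[0.60019977 0.34775061] [0.5848263 0.2417195] [0.42472442 0.37388179] 0.10713980492964653 0.17741036692723633
ctr [0.50477536 0.30780065] -8.470046297487363
foot far edge [0.47598375 0.30860166] TCP in tray -0.039747606182332584 -0.006526349728956117
checked [0.55210427 0.29716933 0.104     ]
```

Call:
{"op": "arm_command", "data": {
  "plan": [
    [[0,0,-0.7],0],
    [[0,0,-1.4],0],
    [[0,0,-1.9],0],
    [[0,0,-2.2],0],
    [[0,0,-2.2],0]
  ]
}}

```text
time: 16.3
position: [0.4642, 0.3071, 0.0546]
tool_rot: [0.063, -0.704, 0.704, -0.062]
ft_force: [0.2, 0.3, -1.7]
grip_width: 0.0241
```

Call:
{"op": "arm_command", "data": {
  "plan": [
    [[0,0,-0.06],0],
    [[0,0,-0.12],0],
    [[0,0,-0.12],0]
  ]
}}

```text
time: 16.6
position: [0.4647, 0.3075, 0.0524]
tool_rot: [-0.063, 0.704, -0.704, 0.063]
ft_force: [0.2, 0.2, -2.1]
grip_width: 0.0242
```

Call:
{"op": "arm_command", "data": {
  "plan": [
    [[0,0,-0.04],0],
    [[0,0,-0.04],0],
    [[0,0,-0.04],0]
  ]
}}

```text
time: 16.9
position: [0.4646, 0.3075, 0.0512]
tool_rot: [-0.063, 0.704, -0.704, 0.063]
ft_force: [0.9, 0.5, -1.4]
grip_width: 0.0244
```

Call:
{"op": "arm_command", "data": {
  "plan": [
    [[0,0,-0.04],0],
    [[0,0,-0.04],0],
    [[0,0,-0.04],0]
  ]
}}

```text
time: 17.2
position: [0.4649, 0.3075, 0.0511]
tool_rot: [-0.062, 0.704, -0.704, 0.063]
ft_force: [-1.3, -1.0, 5.4]
grip_width: 0.0243
```

Call:
{"op": "arm_command", "data": {
  "plan": [
    [[0,0,0.02],0],
    [[0,0,0.02],0]
  ]
}}

```text
time: 17.4
position: [0.4648, 0.3075, 0.0511]
tool_rot: [-0.063, 0.704, -0.704, 0.063]
ft_force: [-1.0, -0.4, 6.2]
grip_width: 0.0244
```

Call:
{"op": "arm_command", "data": {
  "plan": [
    [[0,0,0],0],
    [[0,0,0],0],
    [[0,0,0],0],
    [[0,0,0],0],
    [[0,0,0],0]
  ],
  "fingers": 0.4
}}

```text
time: 17.9
position: [0.4644, 0.3073, 0.0503]
tool_rot: [0.063, -0.704, 0.704, -0.063]
ft_force: [0.3, 0.5, 0.2]
grip_width: 0.056
```

```bash
python3 - <<'E'
from h import *
from rig import get_obs
o=get_obs();print(o["time"],o["position"],o["grip_width"],o["ft_force"])
s=shoot("side","10");w=shoot("wrist","10")
crop(s,200,130,180,130,4.4,"pics/c_d10.png")
E
```

```text
17.9 [0.46438729 0.30732662 0.05034794] 0.05600718917434183 [0.32063285 0.52770453 0.1770511 ]
```

View pics/c_d10.png

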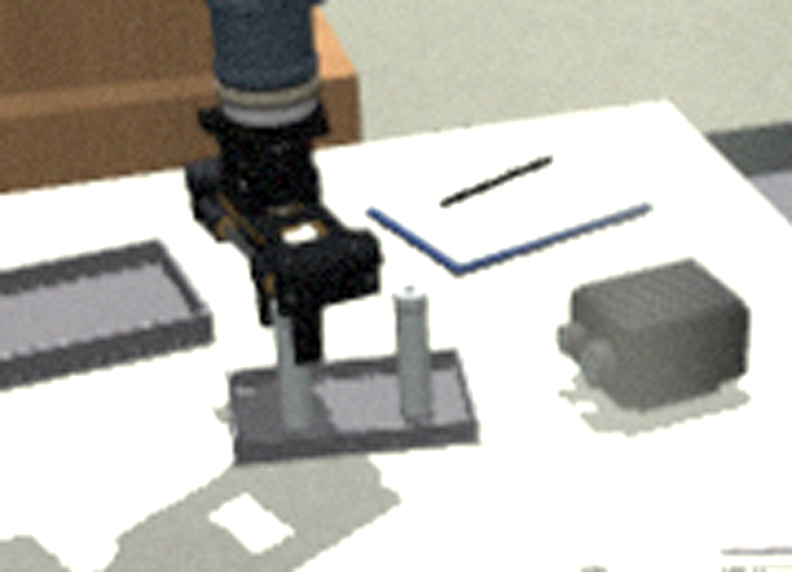

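View pics/wrist10.png

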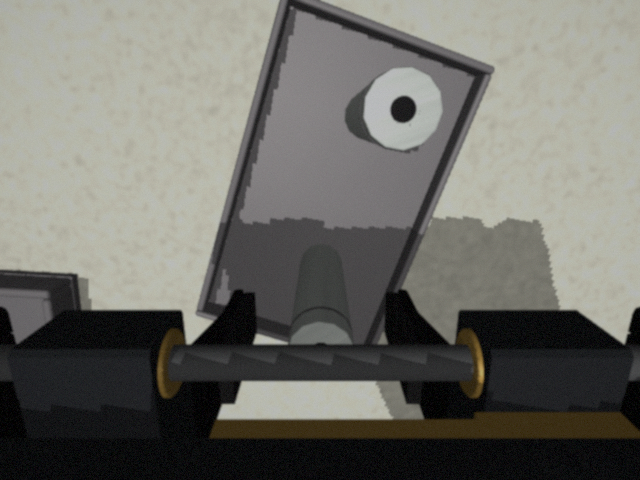

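Released and still standing. I open fully and rise straight up.

Call:
{"op": "arm_command", "data": {
  "plan": [
    [[0,0,0],0],
    [[0,0,0.3],0],
    [[0,0,1],0],
    [[0,0,2],0],
    [[0,0,3.2],0]
  ],
  "fingers": 0.9
}}

```text
time: 18.5
position: [0.4637, 0.307, 0.1311]
tool_rot: [0.064, -0.704, 0.705, -0.062]
ft_force: [-0.2, -0.5, -0.0]
grip_width: 0.0817
```

Call:
{"op": "arm_command", "data": {
  "plan": [
    [[0,0,1.5],0],
    [[0,0,2.8],0],
    [[0,0,3],0],
    [[0,-1,3],0],
    [[0,-2.4,3],0]
  ]
}}

```text
time: 19.0
position: [0.4642, 0.2478, 0.2057]
tool_rot: [-0.064, 0.704, -0.704, 0.064]
ft_force: [0.9, -0.4, -0.3]
grip_width: 0.0826
```

Call:
{"op": "arm_command", "data": {
  "plan": [
    [[0,-1,0],0],
    [[0,-1.5,0],0],
    [[0,-1.5,0],0]
  ]
}}

```text
time: 19.3
position: [0.4641, 0.2087, 0.2052]
tool_rot: [0.062, -0.704, 0.704, -0.062]
ft_force: [-0.3, 0.3, -0.5]
grip_width: 0.0825
```

```bash
python3 - <<'E'
from h import *
from rig import get_obs
o=get_obs();print(o["time"],o["position"],o["grip_width"],o["ft_force"])
s=shoot("side","11");w=shoot("scene","11")
crop(s,200,130,180,130,4.4,"pics/c_d11.png");crop(w,290,130,160,120,5,"pics/c_s11.png")
E
```

```text
19.3 [0.46412072 0.20869579 0.20520027] 0.08248697251670806 [-0.25763667  0.25448516 -0.53345632]
```

View pics/c_d11.png

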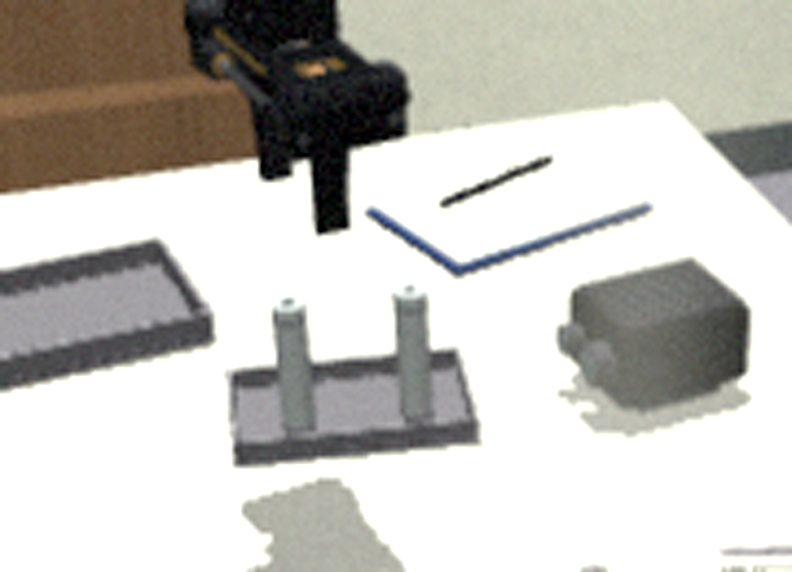

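View pics/scene11.png

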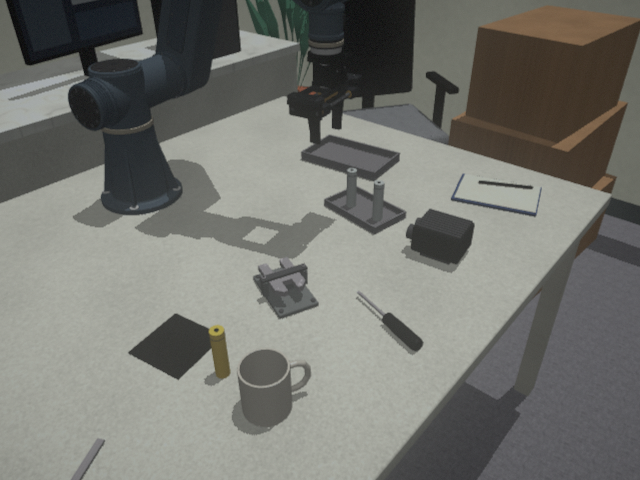

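Both posts stand upright in the small tray, at scene (351,190) and (378,202). The other objects are where they were and the gripper is clear.

```bash
python3 - <<'E'
from rig import hand_in
print(hand_in())
E
```

```text
the job is handed in; nothing more can be done
None
```

I gauged the post in both throats and stood it in the free half of the small grey tray. The job was handed in at 19.3 s, and no verdict is given.

- **Go throat:** I pushed the post in until it rested on the back, at about 6–7 N and with no sign of jamming. It stopped about 2 mm further in than I had measured, roughly the calibration error.
- **No-go mouth:** I pressed it with about 5–8 N along the throat, well under the limit. The sideways force was only about 1 N, so both jaws were stopping it. I judged this from the wrist force, as each jaw's own force can't be read. The tool tilted slightly (under 1°) while pressing.
- **Placing:** I lowered the post until the tray floor took it (about 7 N), then let go and backed off. The last side and scene pictures show both posts upright in the small tray and the gripper clear. By eye, the checked post, yellow look-alike, sensor head, mug and screwdriver are where they were.
- **Disagreement:** The three views put the tray centre up to about 8 mm apart. That is well inside the placing tolerance.

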